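# Take the basket out of a water strainer for washing

## Task

The strainer is due for cleaning: unscrew its yellow cap all the way (anticlockwise), swing the cap up by the red thumb tab until it stays open by itself, then lift the white basket out by its handle and stand it upright in the empty blue bin. Keep the basket upright so that the grit stays in it, set it down rather than let it drop, and leave the other things on the bench where they are.

Things in the scene. Friction and masses are not known exactly. Their poses are not given: they have to be found in the camera images.
- strainer_pot: black upright strainer pot with a brass hose tail at either side, bolted to an aluminium plate 136 x 120 mm; fixed. Origin: on the pot's axis at the underside of the plate (on the worktop). Its x axis points from the thumb tab to the hinge, z up. Round bowl 93 mm outside; the neck's open top is 125 mm above the origin, bore 74 mm
- screw_cap (a joint): turn of the yellow screw cap (100 mm wide) in the steel ring that holds it captive: 0 = fully tight, grows as it is unscrewed anticlockwise seen from above, 1.95 = end stop; its two lugs leave the thread at about 1.7, before that the lid cannot be swung. The cap rises 3 mm per radian. Turning takes about 0.2 N m
- wing (a point): grip point on the wing that stands up from the middle of the yellow cap, on the cap's axis: a bar 58 mm long, 14 mm thick, 26 mm high; axes: x along the wing, y across its thickness, z along the cap's axis; turns and rises with the cap. The point is at the height of the wing's top; the cap's flat top lies 24 mm below it
- lid (a joint): swing of the steel ring with its cap about the hinge behind the neck: 0 = shut, 1.57 = upright, 2.05 = open stop; it stays open from about 1.5 on
- lid_hinge (a point): middle of the lid's hinge axis, 64 mm behind the pot's axis, 117 mm above the worktop; the axis is the pot's y, the lid opens up and away from the tab's side
- tab (a point): grip point on the red thumb tab in front of the lid, 147 mm from the hinge axis and 20 mm above it when shut; the tab is 16 mm wide across (the point's y, along the hinge), 8 mm thick, stands from 18 mm below to 14 mm above the point. Pinched across its width it can pivot between the fingers as the lid swings. Its axes turn with the lid
- basket: white slotted strainer basket with a bail handle, 68 mm wide, 75 mm high to its rim, 101 mm to the top of its handle, about 0.12 kg; loose. Origin: centre of its underside, z up. It stands in the pot on a floor 48 mm above the worktop, its rim 2 mm below the pot's
- handle (a point): grip point on the basket's handle, on its axis, 97 mm above its underside: a bar 44 mm long along the basket's x, 12 mm thick across (y), 14 mm high; the point is 4 mm below the bar's top and 22 mm above the basket's rim
- wash_bin: empty small blue bin, 129 x 102 x 62 mm, with a lower lip (27 mm) at its -x end; loose, 0.3 kg. Origin: centre of its underside. Inside about 103 mm (x, from -49 to 54) by 84 mm (y), floor 2 mm thick
- tape_measure: yellow tape measure, 38 x 87 x 60 mm, a bystander
- bellows: black ribbed rubber bellows lying on its side, 60 x 97 x 61 mm, a bystander
- black_tape: roll of black tape lying flat, 53 x 51 x 19 mm, a bystander

How it is judged:
On the way, in this order (a step that is already met when the one before it is completed fails the run):
1. the cap is unscrewed (past 1.6 rad) while the lid is still shut (value of joint screw_cap above 1.6 rad and value of joint lid below 0.15 rad), for 0.1 s.
2. the lid is swung up past 1.5 rad with the basket still in the pot (value of joint lid above 1.5 rad and z of basket in the frame of strainer_pot below 0.07 m), for 0.1 s.
At the end, for the whole second after the job is handed in: The cap is unscrewed (joint past 1.6 rad) and the lid stands open by itself (past 1.5 rad); the basket stands upright (within 0.1 rad) and at rest on the floor of the upright blue bin (underside within 12 mm of the bin's underside, centre within 35 mm of the bin's centre) (value of joint screw_cap above 1.6 rad and value of joint lid above 1.5 rad and z of basket in the frame of wash_bin between -0.005 and 0.012 m and horizontal distance between basket and wash_bin below 0.035 m and angle between each of basket, wash_bin's own z axis and vertical below 0.1 rad and linear speed of basket below 0.02 m/s); the robot touches nothing.
It fails at once if the basket is tipped by more than 0.5 rad (angle between basket's own z axis and vertical above 0.5 rad).
It fails at once if the basket is let fall (faster than 0.5 m/s while no finger holds it) (linear speed of basket above 0.5 m/s and contact force between the fingers and basket below 0.1 N).
It fails at once if a bystander is moved by more than 30 mm (distance of any of tape_measure, bellows, black_tape from where it was at the start of the episode above 0.03 m).
It also fails if it takes over 72 s, if anything falls off the work surface, if the arm or the gripper's body presses on something with over 40 N, if the wrist force passes 120 N, or if a joint passes its speed limit or range.

## Robot

A 7-joint arm with a two-finger parallel gripper is mounted at the origin on a cart in front of the work surface, level with it; the furniture and walls round the work are solid. World frame = base frame: x ahead of the robot, y to its left, z up, the work surface at z = 0. Lengths are in m, angles in rad, forces in N, time in s.
With the tool pointing down it reaches from about 0.4 to 0.85 m from the base axis. Payload 4.5 kg.
Tool frame: the origin (TCP) lies at the very end of the fingers, on their centre line; the grasp point (between the pads) lies 19 mm behind it; z points along the fingers, y is the line along which they close (so a half turn about z gives the same grasp; the last joint's range is limited). The gripper opens to 85 mm and grips with 20 to 120 N. Pads are 22 mm wide; open, the fingers measure 114 mm over their backs; the gripper's body (76 mm by 85 mm) begins 54 mm behind the grasp point. The pads swing forward as they close: fully open they stand 13 mm farther back than shut.
Start: joints at [0.034, 0.689, -0.195, 1.565, 0.157, 0.902, -0.215], TCP at [0.625, 0, 0.231] pointing down, gripper open.
Joint ranges: [-3.01, 3.01], [-0.46, 2.08], [-1.47, 1.51], [0.13, 2.56], [-1, 4.14], [0.04, 2.09], [-2.66, 2.66]. Speed limits (rad/s): [2.57, 2.57, 3.14, 3.14, 3.14, 3.14, 3.14].

## Interface

Orientations are given as a 3x3 rotation matrix whose columns are the frame's x, y, z axes.
In Python, from plant import * gives the robot as it stands.
- The arm moves only by the tool send_rows, never from a script. Its argument "steps" is a list of rows, each a list of 4 numbers: the shift along the world's x, y, z in units of 100 mm (1.0 is 100 mm), then the turn about the world's z in units of 90 degrees (1.0 is 90 degrees). A call has 1 to 12 rows; each row is the pose to reach, as a shift and turn from the pose commanded when the call began; what a row does not reach only later rows make up. A row lasts 1/10 s, in which the tool goes at most 50 mm and 8.59 degrees, less where a joint would pass 70% of its speed; a pose out of reach is approached as far as the arm can. A call with a number of a shift or a turn outside -1 to 1 is refused whole. A call with a gripper value outside its range is refused whole. "claw" is the closure, from -1 (fully open) to 1 (shut), set as the call begins (left out, the last holds). The fingers move at their own pace and stop on an object; the grip force is fixed at half the most. Time passes only in rows, so rows that repeat a pose let the fingers close. It gives the time, the measured TCP pose, the force, the opening and the grip force at its end, in the units of the state.
- get_obs(): the state, without advancing time (a new reading comes with each control period).
- snapshot(name): name is "scene" or "top"; returns (picture, depth): 420x560x3 uint8, red, green, blue; 420x560 float32, m along the optical axis (not along the pixel's ray), 0 where there is no reading.
- camera_params(name): a dict with "camera_matrix" (3x3 intrinsics, pixels), "k1" (the pictures are not rectified: a ray, as slopes to the right and down, at radius r is drawn at 1 + k1 r^2 times it, then the intrinsics apply), "rvec" (rotation vector, rad) and "tvec" (3), from world to camera coordinates, as OpenCV has them. Camera axes: x right, y down, z forward; pixel columns grow to the right and rows downward; lengths in m; the calibration is good to about 2 mm. A picture is of the moment at which its call begins. camera_params takes no time and is no camera call.
- finish_job(): hands the job in; it is judged then, once.
The state is a dict: "time_s": time; "joint_pos": joint angles; "qvel": joint speeds; "joint_torque": joint torques, N m; "ee_pos": TCP position; "ee_rot": TCP orientation; "wrist_force": force on the tool from outside, world axes, zero at the start; "ft_torque": the same for the moment, N m; "grip_width": finger opening in m; "finger_force": force on a finger pad.
Only numpy, scipy, OpenCV 4.12 (cv2) and the standard library are available. Lean on these libraries where they do the work, as an engineer would, in place of code of your own. Each camera call takes 0.05 s, during which the arm holds its last target. There are 200 camera calls.

## Working session

There is one attempt and no reset: what is moved stays moved. The work goes in short steps, Python scripts to look and compute and a tool call to move; the robot and the scene stay as the last step left them, time stands still between calls to the robot, and variables do not carry over. Pictures are saved under pics/ and viewed, at most 10 in all, crops included, and the job is handed in when it is done.

Besides the shell and the picture viewer there is one more tool, called after "Request:" as a command line: name --pt "numbers of a row" for each row, then --argument value for the rest. send_rows: Moves the arm, as the interface text tells. Its arguments: {"type":"object","properties":{"steps":{"type":"array"},"claw":{"type":"number"}},"required":["steps"]}

```bash
mkdir -p pics; ls
python3 - <<'E'
from plant import *
import cv2,numpy as np
for n in("scene","top"):
    p,d=snapshot(n); np.savez(f"pics/{n}0.npz",p=p,d=d)
    cv2.imwrite(f"pics/{n}0.png",p[:,:,::-1]); c=camera_params(n)
    R=cv2.Rodrigues(np.array(c["rvec"]))[0]; print(n,c, -R.T@np.array(c["tvec"]).ravel())
o=get_obs();print(o)
E
```

```text
pics
scene {'camera_matrix': array([[479.88411583,   0.        , 286.19694859],
       [  0.        , 479.88411583, 210.3358343 ],
       [  0.        ,   0.        ,   1.        ]]), 'k1': 0.016644897096228364, 'rvec': array([ 0.89897253, -2.5928522 ,  0.94227806]), 'tvec': array([0.53862677, 0.27087735, 1.01587744])} [0.13085157 0.67859594 0.95806353]
top {'camera_matrix': array([[484.62666524,   0.        , 270.91479573],
       [  0.        , 484.62666524, 211.02138142],
       [  0.        ,   0.        ,   1.        ]]), 'k1': 0.05173074675604066, 'rvec': array([ 2.15260029, -2.15526297,  0.1927659 ]), 'tvec': array([0.11360172, 0.58521932, 1.22636271])} [0.39246027 0.14596851 1.2976982 ]
{'time_s': 0.1, 'joint_pos': array([ 0.03378965,  0.68990407, -0.19450817,  1.56624161,  0.15729803,
        0.90253477, -0.21509007]), 'qvel': array([-0.00108617, -0.00108048, -0.00010111, -0.00193141, -0.00056018,
        0.00216642, -0.00013322]), 'joint_torque': array([-2.74651000e-03, -5.40603232e+01, -1.27131768e+00, -1.58985078e+01,
        9.34141979e-03,  4.37054478e-03,  9.81481946e-06]), 'ee_pos': array([ 6.24405202e-01, -4.69802098e-05,  2.30561069e-01]), 'ee_rot': array([[-8.64907687e-05,  9.99998564e-01, -1.69229850e-03],
       [ 9.99999987e-01,  8.62628747e-05, -1.34737919e-04],
       [-1.34591743e-04, -1.69231014e-03, -9.99998559e-01]]), 'wrist_force': array([ 0.07276317, -1.08954454, -0.44457939]), 'ft_torque': array([ 0.00728473, -0.0230927 , -0.05414262]), 'finger_force': 0.0, 'grip_width': 0.08559736183449415}
```

View pics/scene0.png

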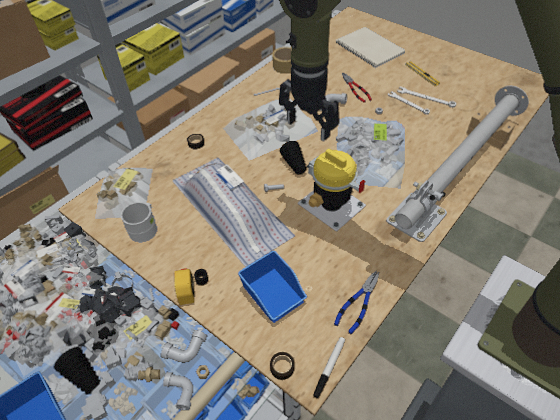

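View pics/top0.png

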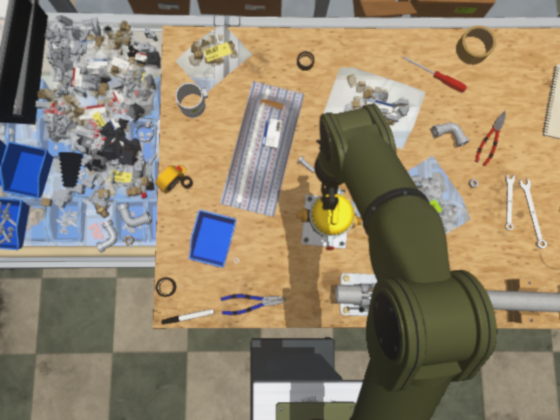

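The scene view shows the cap at about (335,168), the red tab at (361,186), the bellows at (293,157) and the bin at (271,287). In the top view the cap is at (333,214), the tab at (330,247) and the bin at (212,238). The tab points towards the robot.

```bash
cat > h.py <<'E'
from plant import *
import cv2,numpy as np
def cam(n):
    c=camera_params(n);R=cv2.Rodrigues(np.array(c["rvec"]))[0];t=np.array(c["tvec"]).ravel()
    return c["camera_matrix"],np.array([c["k1"],0,0,0,0]),R,t
def rays(n,uv):
    K,D,R,t=cam(n);s=cv2.undistortPoints(np.float64(uv).reshape(-1,1,2),K,D)[:,0]
    return -R.T@t,np.c_[s,np.ones(len(s))]@R
def onplane(n,uv,z):
    o,r=rays(n,uv);return o+r*((z-o[2])/r[:,2])[:,None]
def bydepth(n,uv,d):
    o,r=rays(n,uv);return o+r*np.asarray(d)[:,None]
def tri(ua,ub,a="scene",b="top"):
    oa,ra=rays(a,[ua]);ob,rb=rays(b,[ub]);A=np.c_[ra[0],-rb[0]]
    s=np.linalg.lstsq(A,ob-oa,rcond=None)[0];pa=oa+s[0]*ra[0];pb=ob+s[1]*rb[0]
    return (pa+pb)/2,np.linalg.norm(pa-pb)
def cloud(n,p,d,m):
    v,u=np.nonzero(m&(d>0));return bydepth(n,np.c_[u,v],d[v,u]),np.c_[u,v]
def hsv(p):return cv2.cvtColor(np.ascontiguousarray(p),cv2.COLOR_RGB2HSV)
E
python3 - <<'E'
from h import *
box={"scene":dict(cap=(300,140,370,215),bin=(230,245,310,325),bel=(278,138,310,178)),"top":dict(cap=(300,188,365,255),bin=(185,200,240,270),bel=(312,150,345,210))}
for n in box:
    z=np.load(f"pics/{n}0.npz");p,d=z["p"],z["d"];h=hsv(p);H,S,V=[h[...,i].astype(int) for i in range(3)]
    def inb(b):
        m=np.zeros(H.shape,bool);m[b[1]:b[3],b[0]:b[2]]=1;return m
    B=box[n]
    for nm,m in dict(yel=inb(B["cap"])&(H>20)&(H<34)&(S>150)&(V>80),red=inb(B["cap"])&((H<6)|(H>174))&(S>150)&(V>60),bin=inb(B["bin"])&(H>95)&(H<125)&(S>150),bel=inb(B["bel"])&(V<50)).items():
        P,uv=cloud(n,p,d,m)
        print(n,nm,len(P),"uv",uv.mean(0).round(1),"med",np.median(P,0).round(3),"lo",np.percentile(P,2,0).round(3),"hi",np.percentile(P,98,0).round(3))
        if nm=="yel":
            top=P[:,2]>np.percentile(P[:,2],97)-.008
            Q=P[top];print("  wing",top.sum(),uv[top].mean(0),Q.mean(0).round(4),(Q.max(0)-Q.min(0)).round(3)); c=np.cov(Q[:,:2].T);w,v=np.linalg.eigh(c);print("  ang",np.degrees(np.arctan2(*v[::-1,1])),np.sqrt(w))
        if nm=="bin":
            Q=P[P[:,2]>.05]; print("  rim",Q.mean(0).round(3)); r=cv2.minAreaRect(np.float32(P[:,:2]));print(r)
    x0,y0,x1,y1={"scene":(270,130,390,225),"top":(280,150,380,260)}[n]
    cv2.imwrite(f"pics/{n}c.png",cv2.resize(p[y0:y1,x0:x1,::-1],None,fx=5,fy=5,interpolation=cv2.INTER_CUBIC))
E
```

```text
scene yel 1055 uv [333.2 170.3] med [ 0.553 -0.01   0.156] lo [ 0.514 -0.067  0.11 ] hi [0.603 0.016 0.181]
  wing 96 [335.40625    157.26041667] [ 0.5612 -0.0289  0.178 ] [0.055 0.017 0.011]
  ang 176.31181914065158 [0.00380814 0.01753807]
scene red 45 uv [361.2 185.9] med [ 0.479 -0.02   0.141] lo [ 0.477 -0.028  0.122] hi [ 0.484 -0.017  0.153]
scene bin 2477 uv [272.6 285. ] med [0.525 0.255 0.006] lo [0.456 0.211 0.001] hi [0.577 0.315 0.06 ]
  rim [0.553 0.246 0.056]
((0.5121353268623352, 0.2683432102203369), (0.09907402843236923, 0.12829405069351196), 75.54138946533203)
scene bel 528 uv [293.1 156.3] med [ 0.732 -0.084  0.042] lo [ 0.687 -0.12   0.017] hi [ 0.774 -0.06   0.06 ]
top yel 1149 uv [333.3 215.7] med [ 0.554 -0.032  0.156] lo [ 0.519 -0.079  0.142] hi [0.604 0.013 0.301]
  wing 45 [329.8        204.64444444] [ 0.5581 -0.0024  0.3078] [0.032 0.029 0.057]
  ang 165.60146121191158 [0.00888143 0.011441  ]
top red 9 uv [329.8 247.6] med [ 0.48  -0.024  0.15 ] lo [ 0.48  -0.028  0.147] hi [ 0.483 -0.019  0.155]
top bin 1410 uv [212.4 240.4] med [0.513 0.269 0.002] lo [ 0.457  0.222 -0.003] hi [0.569 0.314 0.02 ]
  rim [0.509 0.22  0.058]
((0.5109710693359375, 0.2655506134033203), (0.092017762362957, 0.11498621851205826), 75.7309341430664)
top bel 687 uv [329.7 175.3] med [0.587 0.026 0.426] lo [ 0.548 -0.009  0.308] hi [0.615 0.04  0.612]
```

View pics/scenec.png

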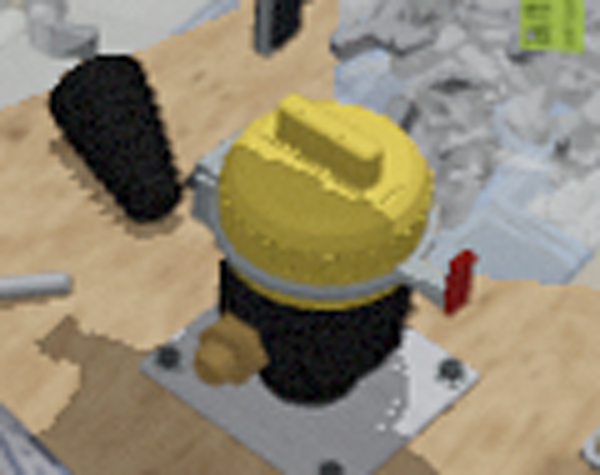

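View pics/topc.png

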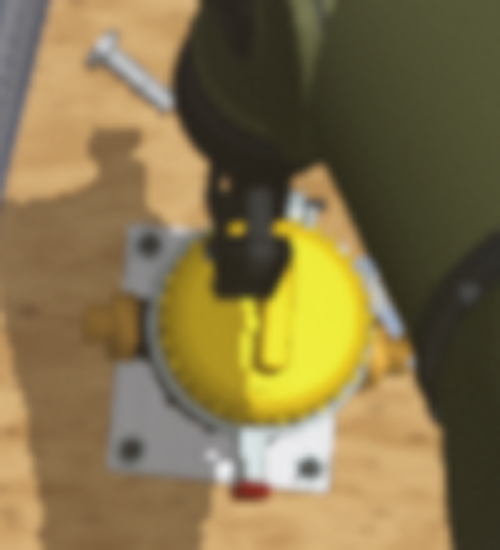

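Run:
```python
from h import *
from scipy.optimize import least_squares as ls
z=np.load("pics/scene0.npz");p,d=z["p"],z["d"];h=hsv(p);H,S,V=[h[...,i].astype(int) for i in range(3)]
m=(H>20)&(H<34)&(S>150)&(V>80);m[:140]=0;m[215:]=0;m[:,:300]=0;m[:,370:]=0
P,uv=cloud("scene",p,d,m)
for lo,hi in((.125,.135),(.135,.145)):
    Q=P[(P[:,2]>lo)&(P[:,2]<hi)]
    r=ls(lambda c:np.hypot(Q[:,0]-c[0],Q[:,1]-c[1])-.05,[.56,-.03],loss="soft_l1",f_scale=.002);print("cap",lo,r.x,len(Q),np.sqrt(np.mean(r.fun**2)))
T=P[P[:,2]>.17];r=cv2.minAreaRect(np.float32(T[:,:2]));print("wing",r,np.percentile(T[:,2],[50,90,98]))
# cap outline in both views cast to plane
for n in("scene","top"):
    z=np.load(f"pics/{n}0.npz");p,d=z["p"],z["d"];h=hsv(p);b=(h[...,0]>95)&(h[...,0]<125)&(h[...,1]>150)
    x0,y0,x1,y1=dict(scene=(230,245,310,325),top=(185,200,240,270))[n];M=np.zeros(b.shape,np.uint8);M[y0:y1,x0:x1]=b[y0:y1,x0:x1]*255
    c=max(cv2.findContours(M,0,2)[0],key=cv2.contourArea);a=cv2.approxPolyDP(c,4,True)[:,0];print(n,a.tolist())
    print(onplane(n,a,.062).round(3).tolist())
    P,uv=cloud(n,p,d,M>0)
    rim=P[P[:,2]>.053];print("rim rect",cv2.minAreaRect(np.float32(rim[:,:2])),len(rim))
    fl=P[P[:,2]<.008];print("floor rect",cv2.minAreaRect(np.float32(fl[:,:2])),len(fl),np.median(fl[:,2]))
    cv2.imwrite(f"pics/bin{n}.png",cv2.resize(p[y0:y1,x0:x1,::-1],None,fx=5,fy=5,interpolation=2))
a,b=[cv2.imread(f"pics/bin{n}.png") for n in("scene","top")];W=np.zeros((400,700,3),np.uint8);W[:a.shape[0],:a.shape[1]]=a;W[:b.shape[0],410:410+b.shape[1]]=b;cv2.imwrite("pics/bins.png",W)
```

```text
cap 0.125 [ 0.56375121 -0.0337042 ] 81 0.0013198514784627604
cap 0.135 [ 0.5633561  -0.03373836] 121 0.0016141919963786147
wing ((0.5619555711746216, -0.032307155430316925), (0.016623057425022125, 0.055042367428541183), 87.04011535644531) [0.17739927 0.18216086 0.18284168]
scene [[272, 252], [240, 273], [274, 317], [304, 295], [290, 269]]
[[0.561, 0.211, 0.062], [0.581, 0.298, 0.062], [0.454, 0.334, 0.062], [0.436, 0.255, 0.062], [0.5, 0.222, 0.062]]
rim rect ((0.5344820618629456, 0.26178815960884094), (0.10049033164978027, 0.08319573104381561), 78.73881530761719) 157
floor rect ((0.5117394924163818, 0.26740384101867676), (0.08894430845975876, 0.1154223084449768), 75.53996276855469) 1378 0.003890613913597629
top [[203, 217], [192, 257], [221, 264], [233, 224]]
[[0.567, 0.288, 0.062], [0.465, 0.313, 0.062], [0.447, 0.24, 0.062], [0.549, 0.211, 0.062]]
rim rect ((0.515966534614563, 0.2180374711751938), (0.0018616628367453814, 0.06384454667568207), 76.35198211669922) 15
floor rect ((0.5130996108055115, 0.26839202642440796), (0.08546091616153717, 0.11076302826404572), 75.7309341430664) 1278 0.0018514543246428428
```

View pics/bins.png

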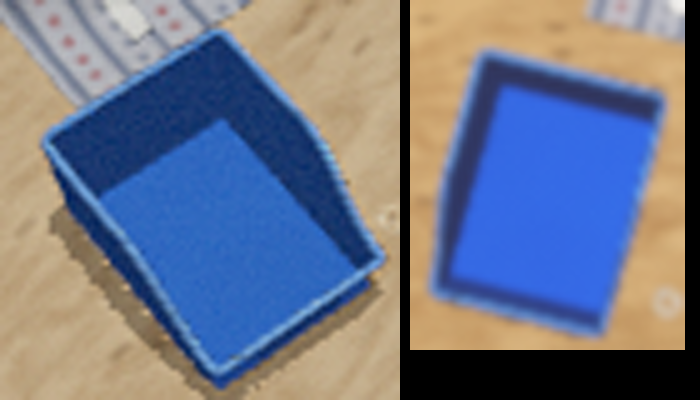

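The bin view shows its low lip at the near (robot) side. Bin centre is about (0.512, 0.268), with yaw about -14.5°. The cap axis is about (0.5635, -0.0335), and the wing has yaw about -3° with its top at 0.182.

Request:
send_rows --pt "-0.3 -0.15 0 -0.1" --pt "-0.61 -0.33 0 -0.2" --pt "-0.61 -0.33 0 -0.3" --pt "-0.61 -0.33 0 -0.4" --pt "-0.61 -0.33 0 -0.5" --pt "-0.61 -0.33 0 -0.6" --pt "-0.61 -0.33 0 -0.7" --pt "-0.61 -0.33 0 -0.8" --pt "-0.61 -0.33 0 -0.9" --pt "-0.61 -0.33 0 -1.0" --pt "-0.61 -0.33 0 -1.0" --pt "-0.61 -0.33 0 -1.0" --claw -1

```text
time_s: 1.3
ee_pos: [0.5637, -0.0327, 0.2309]
ee_rot: [[1.0, 0.0, -0.001], [0.0, -1.0, -0.0], [-0.001, 0.0, -1.0]]
wrist_force: [0.6, 0.3, 0.0]
grip_width: 0.0853
finger_force: 0.0
```

Request:
send_rows --pt "0 0 -0.2 -0.03" --pt "0 0 -0.45 -0.03" --pt "0 0 -0.68 -0.03" --pt "0 0 -0.68 -0.03" --pt "0 0 -0.68 -0.03"

```text
time_s: 1.8
ee_pos: [0.564, -0.0331, 0.1634]
ee_rot: [[0.999, -0.046, -0.001], [-0.046, -0.999, 0.0], [-0.001, 0.0, -1.0]]
wrist_force: [0.6, -0.1, 0.4]
grip_width: 0.0857
finger_force: 0.0
```

Run:
```python
from h import *
o=get_obs();print({k:np.round(o[k],4) for k in("time_s","ee_pos","ee_rot","joint_pos","wrist_force","grip_width")})
W=[]
for n,b in(("scene",(270,110,390,210)),("top",(280,150,380,260))):
    p,d=snapshot(n);x0,y0,x1,y1=b;W.append(cv2.resize(p[y0:y1,x0:x1,::-1],(380,380),interpolation=2))
cv2.imwrite("pics/g1.png",np.hstack(W))
```

```text
{'time_s': np.float64(1.8), 'ee_pos': array([ 0.564 , -0.0331,  0.1634]), 'ee_rot': array([[ 9.989e-01, -4.620e-02, -6.000e-04],
       [-4.620e-02, -9.989e-01,  0.000e+00],
       [-6.000e-04,  0.000e+00, -1.000e+00]]), 'joint_pos': array([-0.1612,  0.7159,  0.236 ,  1.8294, -0.2644,  0.6276, -1.3829]), 'wrist_force': array([ 0.559 , -0.1371,  0.4204]), 'grip_width': np.float64(0.0857)}
```

View pics/g1.png

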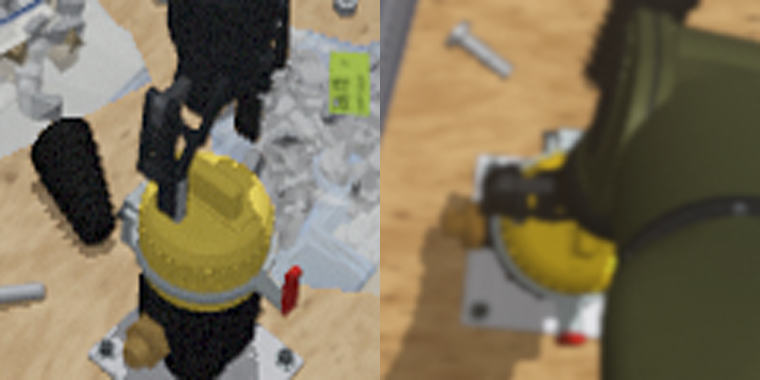

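The fingers straddle the wing: the near finger is at (175,200) in the crop and the wing runs from (200,165) to (235,215). I'll close and unscrew.

Request:
send_rows --pt "0 0 0 0" --pt "0 0 0 0" --pt "0 0 0 0" --pt "0 0 0 0" --pt "0 0 0 0" --pt "0 0 0 0" --claw 1

```text
time_s: 2.5
ee_pos: [0.5641, -0.0332, 0.1637]
ee_rot: [[0.999, -0.048, 0.0], [-0.048, -0.999, -0.0], [0.0, 0.0, -1.0]]
wrist_force: [-0.7, 0.6, 3.8]
grip_width: 0.0128
finger_force: 59.6
```

Request:
send_rows --pt "0 0 0 0.06" --pt "0 0 0.01 0.14" --pt "0 0 0.01 0.22" --pt "0 0 0.02 0.3" --pt "0 0 0.02 0.38" --pt "0 0 0.02 0.46" --pt "0 0 0.03 0.54" --pt "0 0 0.03 0.62" --pt "0 0 0.03 0.7" --pt "0 0 0.04 0.78" --pt "0 0 0.04 0.86" --pt "0 0 0.04 0.9"

```text
time_s: 3.7
ee_pos: [0.5647, -0.0341, 0.1679]
ee_rot: [[0.201, 0.98, 0.002], [0.98, -0.201, -0.001], [-0.001, 0.002, -1.0]]
wrist_force: [0.1, -1.3, 5.2]
grip_width: 0.013
finger_force: 60.1
```

Request:
send_rows --pt "0 0 0.0 0.07" --pt "0 0 0.01 0.14" --pt "0 0 0.01 0.21" --pt "0 0 0.01 0.28" --pt "0 0 0.01 0.3" --pt "0 0 0.01 0.3" --pt "0 0 0.01 0.3" --pt "0 0 0.01 0.3"

```text
time_s: 4.5
ee_pos: [0.5652, -0.034, 0.1693]
ee_rot: [[-0.263, 0.965, 0.003], [0.965, 0.263, -0.001], [-0.002, 0.002, -1.0]]
wrist_force: [-0.2, -1.5, 6.3]
grip_width: 0.0128
finger_force: 59.8
```

Run:
```python
from h import *
o=get_obs();print({k:np.round(o[k],4) for k in("ee_pos","joint_pos","wrist_force","ft_torque","grip_width")}, np.degrees(np.arctan2(o["ee_rot"][1,0],o["ee_rot"][0,0])))
```

```text
{'ee_pos': array([ 0.5652, -0.034 ,  0.1693]), 'joint_pos': array([ 0.1597,  0.704 , -0.3069,  1.8069,  0.3198,  0.6768, -0.0636]), 'wrist_force': array([-0.1526, -1.4684,  6.3051]), 'ft_torque': array([-0.4245,  0.0223, -0.0699]), 'grip_width': np.float64(0.0128)} 105.23300791894596
```

Request:
send_rows --pt "0 0 0 0" --pt "0 0 0 0" --pt "0 0 0 0" --pt "0 0 0.25 0" --pt "0 0 0.6 0" --pt "0 0 0.8 0.1" --pt "0 0 0.8 0.2" --pt "0 0 0.8 0.3" --pt "0 0 0.8 0.4" --pt "0 0 0.8 0.5" --pt "0 0 0.8 0.6" --pt "0 0 0.8 0.7" --claw -1

```text
time_s: 5.7
ee_pos: [0.5638, -0.033, 0.248]
ee_rot: [[-0.97, 0.245, -0.001], [0.245, 0.97, 0.0], [0.001, -0.0, -1.0]]
wrist_force: [-0.5, -0.4, -0.4]
grip_width: 0.0852
finger_force: 0.0
```

Run:
```python
from h import *
o=get_obs();print(o["ee_pos"], np.degrees(np.arctan2(o["ee_rot"][1,0],o["ee_rot"][0,0])))
W=[];C={}
for n,b in(("scene",(290,110,390,210)),("top",(280,170,380,270))):
    p,d=snapshot(n);x0,y0,x1,y1=b;W.append(cv2.resize(p[y0:y1,x0:x1,::-1],(380,380),interpolation=2))
    h=hsv(p);m=((h[...,0]<6)|(h[...,0]>174))&(h[...,1]>140)&(h[...,2]>50);M=np.zeros_like(m);M[y0:y1,x0:x1]=m[y0:y1,x0:x1]
    P,uv=cloud(n,p,d,M);print(n,len(P),uv.mean(0),uv.min(0),uv.max(0),P.mean(0).round(4),P.min(0).round(3),P.max(0).round(3))
    C[n]=uv[uv[:,1]<=uv[:,1].min()+1].mean(0) if n=="scene" else uv.mean(0)
    m=(h[...,0]>20)&(h[...,0]<34)&(h[...,1]>150)&(h[...,2]>70);M=np.zeros_like(m);M[y0:y1,x0:x1]=m[y0:y1,x0:x1]
    P,uv=cloud(n,p,d,M);T=P[(P[:,2]>.178)&(P[:,2]<.195)];
    if len(T)>5:print("wing",len(T),cv2.minAreaRect(np.float32(T[:,:2])),np.percentile(T[:,2],90))
    k=(P[:,2]>.15)&(P[:,2]<.17); 
print("tab top",C,tri(C["scene"],C["top"]))
cv2.imwrite("pics/g2.png",np.hstack(W))
```

```text
[ 0.56376039 -0.03295674  0.24803518] 165.82543492086134
scene 48 [361.08333333 185.89583333] [359 180] [364 192] [ 0.4799 -0.0205  0.14  ] [ 0.475 -0.028  0.12 ] [ 0.485 -0.015  0.154]
wing 120 ((0.5622586607933044, -0.03057676926255226), (0.01430652104318142, 0.0570848286151886), 13.848567008972168) 0.1893968271195988
top 10 [330.  247.5] [328 247] [332 248] [ 0.4814 -0.0243  0.1501] [ 0.48  -0.029  0.147] [ 0.483 -0.02   0.154]
wing 97 ((0.5611751079559326, -0.02416936494410038), (0.013977381400763988, 0.038603972643613815), 14.29932975769043) 0.18766901006885384
tab top {'scene': array([362.6, 180.8]), 'top': array([330. , 247.5])} (array([ 0.4805256 , -0.02405711,  0.15400753]), np.float64(0.0012961579606057486))
```

View pics/g2.png

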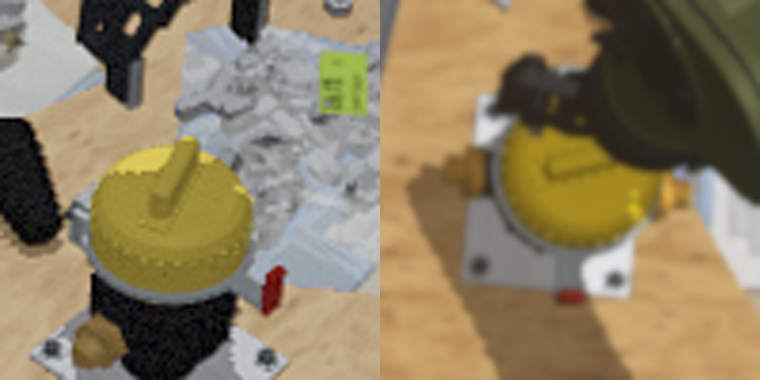

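Request:
send_rows --pt "-0.45 0.05 0 0.1" --pt "-0.83 0.09 0 0.1" --pt "-0.83 0.09 -0.1 0.1" --pt "-0.83 0.09 -0.4 0.1" --pt "-0.83 0.09 -0.8 0.1" --pt "-0.83 0.09 -0.8 0.1"

```text
time_s: 6.4
ee_pos: [0.4784, -0.0247, 0.165]
ee_rot: [[-0.995, 0.099, -0.008], [0.099, 0.995, -0.001], [0.008, -0.002, -1.0]]
wrist_force: [-0.3, 0.8, 0.5]
grip_width: 0.0853
finger_force: 0.0
```

Request:
send_rows --pt "0 0 -0.2 0" --pt "0 0 -0.43 0" --pt "0 0 -0.43 0" --pt "0 0 -0.43 0"

```text
time_s: 6.8
ee_pos: [0.4818, -0.0238, 0.1264]
ee_rot: [[-0.995, 0.097, 0.001], [0.097, 0.995, -0.0], [-0.001, -0.0, -1.0]]
wrist_force: [0.4, 0.4, 0.9]
grip_width: 0.0855
finger_force: 0.0
```

Request:
send_rows --pt "0 0 0 0" --pt "0 0 0 0" --pt "0 0 0 0" --pt "0 0 0 0" --pt "0 0 0 0" --pt "0 0 0 0" --claw 1

```text
time_s: 7.4
ee_pos: [0.4811, -0.0247, 0.1257]
ee_rot: [[-0.995, 0.097, 0.0], [0.097, 0.995, -0.001], [-0.0, -0.001, -1.0]]
wrist_force: [-1.1, -1.4, 4.7]
grip_width: 0.0149
finger_force: 58.4
```

Run:
```python
from h import *
o=get_obs();print(o["ee_pos"],o["joint_pos"].round(2))
# arc
a0=np.arctan2(.020,.147);y=np.radians(-5)
for th in np.arange(0,1.96,.15):
    r=-.1484*(np.cos(a0+th)-np.cos(a0)); print(th.round(2),(np.array([r*np.cos(y),r*np.sin(y),.1484*(np.sin(a0+th)-np.sin(a0))])*10).round(2))
```

```text
[ 0.48105343 -0.024682    0.12570405] [ 0.28  0.73 -0.53  2.08  0.74  0.53  0.68]
0.0 [-0.  0.  0.]
0.15 [ 0.05 -0.    0.22]
0.3 [ 0.12 -0.01  0.43]
0.45 [ 0.23 -0.02  0.62]
0.6 [ 0.37 -0.03  0.8 ]
0.75 [ 0.53 -0.05  0.95]
0.9 [ 0.71 -0.06  1.08]
1.05 [ 0.91 -0.08  1.17]
1.2 [ 1.12 -0.1   1.24]
1.35 [ 1.34 -0.12  1.28]
1.5 [ 1.56 -0.14  1.28]
1.65 [ 1.78 -0.16  1.25]
1.8 [ 1.99 -0.17  1.19]
1.95 [ 2.19 -0.19  1.09]
```

Request:
send_rows --pt "0.02 0 0.11 0" --pt "0.06 0 0.22 0" --pt "0.1 -0.01 0.32 0" --pt "0.15 -0.01 0.42 0" --pt "0.2 -0.02 0.52 0" --pt "0.26 -0.02 0.61 0" --pt "0.33 -0.03 0.7 0" --pt "0.41 -0.03 0.78 0" --pt "0.49 -0.04 0.86 0" --pt "0.58 -0.05 0.93 0" --pt "0.58 -0.05 0.93 0"

```text
time_s: 8.5
ee_pos: [0.5377, -0.0305, 0.2177]
ee_rot: [[-0.995, 0.099, -0.004], [0.099, 0.995, -0.002], [0.004, -0.002, -1.0]]
wrist_force: [-2.0, -2.8, -2.5]
grip_width: 0.0146
finger_force: 58.7
```

Run:
```python
from h import *
o=get_obs();print(o["ee_pos"],o["wrist_force"],o["ft_torque"])
p,d=snapshot("scene");cv2.imwrite("pics/g3.png",cv2.resize(p[70:230,260:420,::-1],(480,480),interpolation=2))
```

```text
[ 0.53769384 -0.03047857  0.21772597] [-2.00585762 -2.81015713 -2.5473908 ] [-0.49974625  0.84793299 -0.15784882]
```

View pics/g3.png

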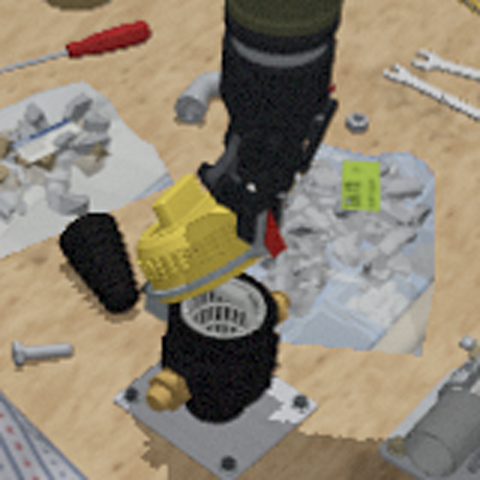

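The lid is lifting, with the tab held and the basket visible at about (225,310) in the crop. I'll continue the arc.

Request:
send_rows --pt "0.09 -0.01 0.06 0" --pt "0.19 -0.02 0.12 0" --pt "0.29 -0.03 0.17 0" --pt "0.39 -0.03 0.21 0" --pt "0.5 -0.04 0.24 0" --pt "0.61 -0.05 0.27 0" --pt "0.72 -0.06 0.285 0" --pt "0.83 -0.07 0.295 0" --pt "0.94 -0.08 0.295 0" --pt "0.94 -0.08 0.295 0"

```text
time_s: 9.55
ee_pos: [0.6338, -0.0401, 0.248]
ee_rot: [[-0.995, 0.099, 0.001], [0.099, 0.995, -0.005], [-0.001, -0.004, -1.0]]
wrist_force: [-2.1, -6.1, 5.6]
grip_width: 0.0142
finger_force: 58.4
```

Request:
send_rows --pt "0.11 -0.01 -0.01 0" --pt "0.22 -0.02 -0.03 0" --pt "0.33 -0.03 -0.05 0" --pt "0.44 -0.04 -0.085 0" --pt "0.55 -0.05 -0.12 0" --pt "0.62 -0.05 -0.15 0" --pt "0.62 -0.05 -0.15 0" --pt "0.62 -0.05 -0.15 0"

```text
time_s: 10.35
ee_pos: [0.6959, -0.0464, 0.2333]
ee_rot: [[-0.995, 0.1, 0.002], [0.1, 0.995, -0.006], [-0.003, -0.006, -1.0]]
wrist_force: [-0.2, -6.6, 4.2]
grip_width: 0.014
finger_force: 58.6
```

Run:
```python
from h import *
o=get_obs();print(o["ee_pos"],o["wrist_force"],o["ft_torque"],o["joint_pos"].round(2))
p,d=snapshot("scene");cv2.imwrite("pics/g4.png",cv2.resize(p[70:230,260:420,::-1],(480,480),interpolation=2))
```

```text
[ 0.69593646 -0.04644969  0.23327588] [-0.19889022 -6.6389245   4.21489074] [-1.50244935  0.38533584  0.08808605] [ 0.3   0.85 -0.66  1.3   0.53  1.16  1.07]
```

View pics/g4.png

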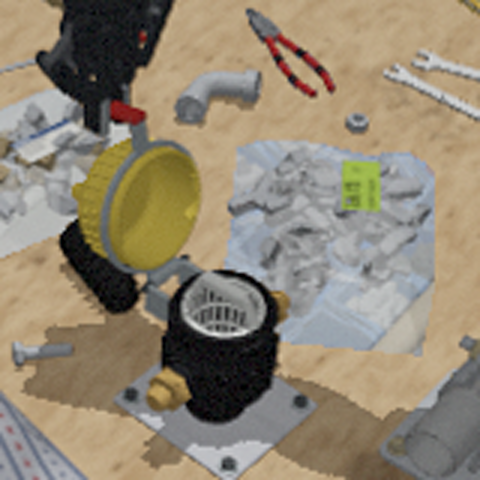

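The lid is open with the tab at (125,112). The basket is in the pot with the handle at about (220,315) in the crop. I'll release, rise, and move aside to look.

Request:
send_rows --pt "0 0 0 0" --pt "0 0 0 0" --pt "0 0 0 0" --pt "0 0 0.3 0" --pt "0 0 0.6 0" --pt "0 0 0.8 0" --pt "0 0.3 0.8 0" --pt "0 0.6 0.8 0" --pt "-0.3 1 0.8 0" --pt "-0.6 1 0.8 0" --pt "-1 1 0.8 0" --claw -1

```text
time_s: 11.5
ee_pos: [0.5943, 0.0611, 0.3126]
ee_rot: [[-0.996, 0.093, 0.001], [0.093, 0.996, 0.002], [-0.001, 0.002, -1.0]]
wrist_force: [0.9, -0.2, 0.2]
grip_width: 0.0857
finger_force: 0.0
```

Request:
send_rows --pt "-0.4 0.4 0 0" --pt "-0.8 0.8 0 0" --pt "-1 1 0 0" --pt "-1 1 0 0"

```text
time_s: 11.9
ee_pos: [0.4902, 0.1644, 0.3141]
ee_rot: [[-0.996, 0.084, -0.001], [0.084, 0.996, 0.004], [0.001, 0.004, -1.0]]
wrist_force: [0.5, 0.2, 0.7]
grip_width: 0.0857
finger_force: 0.0
```

Run:
```python
from h import *
o=get_obs();print(o["time_s"],o["ee_pos"],np.degrees(np.arctan2(o["ee_rot"][1,0],o["ee_rot"][0,0])))
W=[]
for n,(cx,cy) in(("scene",(333,170)),("top",(333,205))):
    p,d=snapshot(n);np.savez(f"pics/{n}1.npz",p=p,d=d)
    W.append(cv2.resize(p[cy-35:cy+45,cx-40:cx+40,::-1],(400,400),interpolation=2))
    h=hsv(p);m=(h[...,1]<45)&(h[...,2]>110);M=np.zeros_like(m);M[cy-35:cy+45,cx-40:cx+40]=m[cy-35:cy+45,cx-40:cx+40]
    P,uv=cloud(n,p,d,M);R=np.hypot(P[:,0]-.5635,P[:,1]+.0335)<.036
    for lo,hi in((.137,.155),(.115,.130)):
        k=R&(P[:,2]>lo)&(P[:,2]<hi);Q=P[k]
        if len(Q)>3:print(n,lo,len(Q),uv[k].mean(0),Q.mean(0).round(4),cv2.minAreaRect(np.float32(Q[:,:2])),np.percentile(Q[:,2],[5,50,95]).round(3))
cv2.imwrite("pics/g5.png",np.hstack(W))
```

```text
11.9 [0.49019645 0.16439074 0.3140631 ] 175.17539349116225
scene 0.137 115 [335.53043478 166.74782609] [ 0.5597 -0.0309  0.1461] ((0.5627370476722717, -0.03230429068207741), (0.012957589700818062, 0.05433487892150879), 88.49463653564453) [0.139 0.147 0.152]
scene 0.115 126 [335.26984127 173.26984127] [ 0.5594 -0.032   0.1235] ((0.5615860223770142, -0.03259895741939545), (0.06813222914934158, 0.06378574669361115), 59.331912994384766) [0.119 0.124 0.127]
top 0.137 112 [332.33035714 213.89285714] [ 0.5627 -0.0324  0.1458] ((0.5636084675788879, -0.03303036466240883), (0.012793191708624363, 0.053807586431503296), 87.8039779663086) [0.139 0.146 0.151]
top 0.115 174 [332.06321839 215.11494253] [ 0.5634 -0.0355  0.1212] ((0.5634310841560364, -0.03411662206053734), (0.06709814816713333, 0.06498216092586517), 87.51644134521484) [0.116 0.121 0.126]
```

View pics/g5.png

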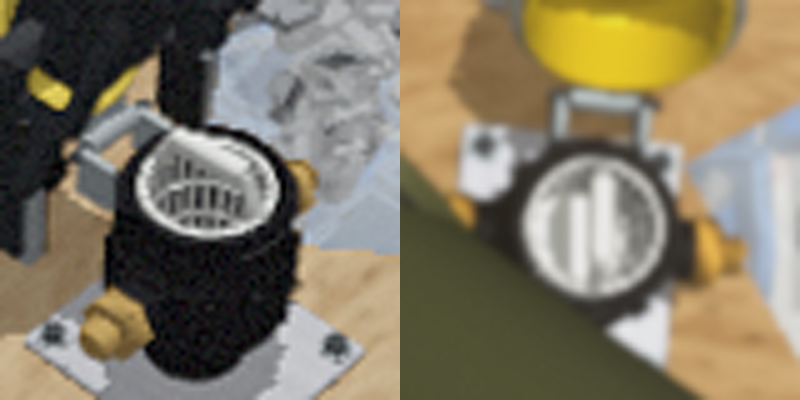

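The handle bar runs along world x (yaw about -2°), with its centre at (0.563, -0.033) and top at about 0.150. The lid stays open by itself.

Request:
send_rows --pt "0.25 -0.4 0 0.03" --pt "0.5 -0.8 0 0.03" --pt "0.73 -1 0 0.03"

```text
time_s: 12.3
ee_pos: [0.5701, 0.0515, 0.312]
ee_rot: [[-0.998, 0.057, -0.0], [0.057, 0.998, -0.004], [0.0, -0.004, -1.0]]
wrist_force: [-0.8, 0.4, 0.5]
grip_width: 0.0854
finger_force: 0.0
```

Request:
send_rows --pt "0 -0.4 0 0" --pt "0 -0.8 0 0" --pt "0 -0.97 0 0" --pt "0 -0.97 -0.2 0" --pt "0 -0.97 -0.6 0" --pt "0 -0.97 -1 0" --pt "0 -0.97 -1 0" --pt "0 -0.97 -1 0"

```text
time_s: 13.1
ee_pos: [0.5685, -0.0389, 0.2131]
ee_rot: [[-0.999, 0.05, -0.0], [0.05, 0.999, 0.001], [0.0, 0.001, -1.0]]
wrist_force: [0.7, 0.2, 0.6]
grip_width: 0.0852
finger_force: 0.0
```

Request:
send_rows --pt "-0.05 0.06 -0.3 0" --pt "-0.05 0.06 -0.6 0" --pt "-0.05 0.06 -0.84 0" --pt "-0.05 0.06 -0.84 0" --pt "-0.05 0.06 -0.84 0"

```text
time_s: 13.6
ee_pos: [0.5648, -0.0326, 0.1309]
ee_rot: [[-0.999, 0.05, 0.004], [0.05, 0.999, 0.001], [-0.003, 0.001, -1.0]]
wrist_force: [-0.2, 0.2, 0.6]
grip_width: 0.085
finger_force: 0.0
```

Request:
send_rows --pt "0 0 0 0" --pt "0 0 0 0" --pt "0 0 0 0" --pt "0 0 0 0" --pt "0 0 0 0" --pt "0 0 0 0" --claw 1

```text
time_s: 14.2
ee_pos: [0.5633, -0.033, 0.1292]
ee_rot: [[-0.999, 0.05, 0.001], [0.05, 0.999, -0.0], [-0.001, -0.0, -1.0]]
wrist_force: [-1.0, -0.3, 3.4]
grip_width: 0.0108
finger_force: 59.2
```

Request:
send_rows --pt "0 0 0.05 0" --pt "0 0 0.12 0" --pt "0 0 0.2 0" --pt "0 0 0.3 0" --pt "0 0 0.4 0" --pt "0 0 0.5 0" --pt "0 0 0.6 0" --pt "0 0 0.7 0" --pt "0 0 0.8 0" --pt "0 0 0.9 0" --pt "0 0 0.98 0" --pt "0 0 0.98 0"

```text
time_s: 15.4
ee_pos: [0.5638, -0.0328, 0.2281]
ee_rot: [[-0.999, 0.05, 0.002], [0.05, 0.999, 0.0], [-0.002, 0.0, -1.0]]
wrist_force: [0.6, 0.6, -1.2]
grip_width: 0.0108
finger_force: 58.6
```

Run:
```python
from h import *
o=get_obs();print(o["ee_pos"],o["wrist_force"],o["ft_torque"],o["grip_width"])
p,d=snapshot("scene");cv2.imwrite("pics/g6.png",cv2.resize(p[70:330,220:420,::-1],(462,600),interpolation=2))
h=hsv(p);M=(h[...,1]<45)&(h[...,2]>110);P,uv=cloud("scene",p,d,M);k=(np.hypot(P[:,0]-.5635,P[:,1]+.0335)<.045)&(P[:,2]>.13)&(P[:,2]<.26);print(k.sum(),P[k].min(0),P[k].max(0))
```

```text
[ 0.56376237 -0.03276239  0.22805845] [ 0.63216854  0.60242262 -1.21712693] [0.00970498 0.00956826 0.00786933] 0.010760927877713877
852 [ 0.52894692 -0.06661754  0.14631552] [0.59667909 0.00152505 0.25882877]
```

View pics/g6.png

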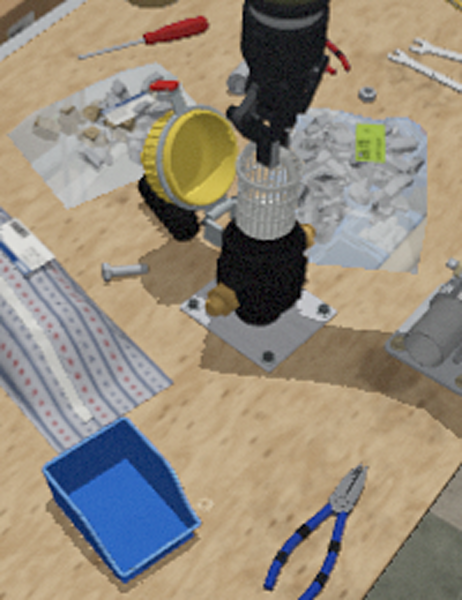

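The basket is held upright at (268,195) in the crop, clear of the pot. The lid is still open and the bin is unmoved. I'll carry it over.

Request:
send_rows --pt "-0.01 0.06 0.05 0" --pt "-0.03 0.18 0.05 0" --pt "-0.05 0.33 0.05 0" --pt "-0.08 0.48 0.05 0" --pt "-0.11 0.63 0.05 0" --pt "-0.13 0.78 0.05 0" --pt "-0.16 0.9 0.05 0" --pt "-0.17 1 0.05 0"

```text
time_s: 16.25
ee_pos: [0.5455, 0.0685, 0.2319]
ee_rot: [[-0.999, 0.048, -0.0], [0.048, 0.999, 0.0], [0.0, 0.0, -1.0]]
wrist_force: [-0.1, -0.1, -1.2]
grip_width: 0.0105
finger_force: 58.6
```

Request:
send_rows --pt "-0.02 0.12 0 0" --pt "-0.05 0.27 0 0" --pt "-0.08 0.42 0 0" --pt "-0.1 0.57 0 0" --pt "-0.13 0.72 0 0" --pt "-0.15 0.87 0 0" --pt "-0.17 1 0 0"

```text
time_s: 16.95
ee_pos: [0.5288, 0.1686, 0.2319]
ee_rot: [[-0.999, 0.049, 0.0], [0.049, 0.999, 0.0], [-0.0, 0.0, -1.0]]
wrist_force: [0.9, 0.3, -0.1]
grip_width: 0.0107
finger_force: 58.6
```

Request:
send_rows --pt "-0.02 0.15 0 0" --pt "-0.05 0.3 0 0" --pt "-0.08 0.45 0 0" --pt "-0.11 0.6 0 0" --pt "-0.14 0.75 0 0" --pt "-0.16 0.87 0 0" --pt "-0.18 0.97 0 0" --pt "-0.18 1 0 0" --pt "-0.18 1 0 0" --pt "-0.18 1 0 0"

```text
time_s: 17.95
ee_pos: [0.5113, 0.2661, 0.2317]
ee_rot: [[-0.999, 0.051, -0.0], [0.051, 0.999, -0.001], [-0.0, -0.001, -1.0]]
wrist_force: [-0.9, -0.2, -0.9]
grip_width: 0.0108
finger_force: 58.6
```

Run:
```python
from h import *
o=get_obs();print(o["ee_pos"],o["grip_width"],o["joint_pos"].round(2))
for n in("scene","top"):
    p,d=snapshot(n);h=hsv(p)
    P,uv=cloud(n,p,d,(h[...,0]>95)&(h[...,0]<125)&(h[...,1]>150));k=(np.hypot(P[:,0]-.512,P[:,1]-.268)<.1)&(P[:,2]<.08);Q=P[k]
    if len(Q):print(n,"bin",len(Q),cv2.minAreaRect(np.float32(Q[:,:2])))
    R=Q[Q[:,2]>.053]
    if len(R)>5:print("rim",cv2.minAreaRect(np.float32(R[:,:2])),R[:,2].max())
    P,uv=cloud(n,p,d,(h[...,1]<60)&(h[...,2]>90));k=(np.hypot(P[:,0]-.512,P[:,1]-.268)<.06)&(P[:,2]>.1)&(P[:,2]<.28);Q=P[k]
    if len(Q):
        print("basket",len(Q),Q.min(0),Q.max(0))
        for lo in(.15,.175,.2):
            S=Q[(Q[:,2]>lo)&(Q[:,2]<lo+.025)]
            if len(S)>20:
                from scipy.optimize import least_squares as ls
                print(lo,len(S),ls(lambda c:np.hypot(S[:,0]-c[0],S[:,1]-c[1])-.033,[.512,.268],loss="soft_l1",f_scale=.002).x)
```

```text
[0.51133105 0.26611042 0.23165444] 0.01078231382645228 [-0.18  0.69 -0.66  1.7   0.51  0.93  0.48]
scene bin 2436 ((0.5184420347213745, 0.29256388545036316), (0.1483800858259201, 0.1277168095111847), 74.97169494628906)
rim ((0.5320691466331482, 0.2630748450756073), (0.10048956423997879, 0.0854998230934143), 72.65357208251953) 0.06600254421941842
basket 1104 [0.47801335 0.23170948 0.14929232] [0.54303696 0.29953318 0.27145469]
0.15 342 [0.51094963 0.26186689]
0.175 245 [0.51285471 0.2628355 ]
0.2 246 [0.51307722 0.26452162]
top bin 148 ((0.46258634328842163, 0.2848300039768219), (0.08168903738260269, 0.019562531262636185), 61.74472427368164)
```

Request:
send_rows --pt "0 0.03 -0.08 0" --pt "0 0.03 -0.25 0" --pt "0 0.03 -0.45 0" --pt "0 0.03 -0.65 0" --pt "0 0.03 -0.82 0" --pt "0 0.03 -0.93 0" --pt "0 0.03 -1 0" --pt "0 0.03 -1 0"

```text
time_s: 18.85
ee_pos: [0.5107, 0.2698, 0.131]
ee_rot: [[-0.999, 0.05, -0.001], [0.05, 0.999, -0.001], [0.001, -0.001, -1.0]]
wrist_force: [-0.2, -0.4, -0.1]
grip_width: 0.0106
finger_force: 58.6
```

Request:
send_rows --pt "0 0 -0.08 0" --pt "0 0 -0.16 0" --pt "0 0 -0.24 0" --pt "0 0 -0.31 0" --pt "0 0 -0.37 0" --pt "0 0 -0.41 0" --pt "0 0 -0.44 0" --pt "0 0 -0.46 0" --pt "0 0 -0.46 0"

```text
time_s: 19.75
ee_pos: [0.511, 0.27, 0.0857]
ee_rot: [[-0.999, 0.049, -0.0], [0.049, 0.999, -0.0], [0.0, -0.0, -1.0]]
wrist_force: [0.2, -0.4, -1.6]
grip_width: 0.0107
finger_force: 58.6
```

Not in contact yet, so I'll go down by single millimetres.

Request:
send_rows --pt "0 0 -0.01 0" --pt "0 0 -0.02 0" --pt "0 0 -0.02 0"

```text
time_s: 20.05
ee_pos: [0.5112, 0.2701, 0.0839]
ee_rot: [[-0.999, 0.05, 0.0], [0.05, 0.999, 0.0], [-0.0, 0.0, -1.0]]
wrist_force: [-0.6, 0.6, -1.3]
grip_width: 0.0109
finger_force: 58.7
```

Request:
send_rows --pt "0 0 -0.01 0" --pt "0 0 -0.01 0"

```text
time_s: 20.25
ee_pos: [0.5115, 0.27, 0.0836]
ee_rot: [[-0.999, 0.05, 0.001], [0.05, 0.999, 0.0], [-0.001, 0.0, -1.0]]
wrist_force: [-0.3, -0.6, 5.3]
grip_width: 0.0105
finger_force: 59.4
```

Contact: 5 N upward at the expected height. I'll release and rise.

Request:
send_rows --pt "0 0 0 0" --pt "0 0 0 0" --pt "0 0 0 0" --pt "0 0 0 0" --pt "0 0 0.15 0" --pt "0 0 0.4 0" --pt "0 0 0.8 0" --pt "0 0 1 0" --pt "0 0 1 0" --claw -1

```text
time_s: 21.15
ee_pos: [0.5127, 0.2718, 0.1871]
ee_rot: [[-0.999, 0.05, 0.006], [0.05, 0.999, 0.005], [-0.006, 0.005, -1.0]]
wrist_force: [0.6, 0.1, 0.6]
grip_width: 0.0853
finger_force: 0.0
```

Request:
send_rows --pt "0 -0.3 0.4 0" --pt "0 -0.7 0.6 0" --pt "0 -1 0.6 0" --pt "0 -1 0.6 0" --pt "0 -1 0.6 0"

```text
time_s: 21.65
ee_pos: [0.5108, 0.1692, 0.2427]
ee_rot: [[-0.999, 0.051, -0.001], [0.051, 0.999, -0.0], [0.001, -0.0, -1.0]]
wrist_force: [-0.3, 1.4, -0.1]
grip_width: 0.0855
finger_force: 0.0
```

Run:
```python
from h import *
from scipy.optimize import least_squares as ls
o=get_obs();print(o["time_s"],o["ee_pos"],o["wrist_force"])
for n in("scene","top"):
    p,d=snapshot(n);h=hsv(p);A=(d>0)
    P,uv=cloud(n,p,d,(h[...,0]>95)&(h[...,0]<125)&(h[...,1]>150));Q=P[(np.hypot(P[:,0]-.512,P[:,1]-.268)<.085)&(P[:,2]<.08)]
    print(n,"bin",len(Q),cv2.minAreaRect(np.float32(Q[:,:2])))
    P,uv=cloud(n,p,d,(h[...,1]<60)&(h[...,2]>90));Q=P[(np.hypot(P[:,0]-.512,P[:,1]-.268)<.05)&(P[:,2]>.03)]
    T=Q[Q[:,2]>.09];print("handle",len(T),T.mean(0).round(4),np.percentile(Q[:,2],99),np.ptp(T,0))
    S=Q[(Q[:,2]>.068)&(Q[:,2]<.083)];
    if len(S):print("rim",len(S),np.median(S,0),cv2.minAreaRect(np.float32(S[:,:2])))
    P,uv=cloud(n,p,d,(h[...,0]>20)&(h[...,0]<34)&(h[...,1]>150)&(h[...,2]>70));Q=P[(np.hypot(P[:,0]-.66,P[:,1]+.04)<.09)&(P[:,2]>.1)]
    if len(Q):print("cap",len(Q),Q.mean(0),Q.min(0),Q.max(0))
```

```text
21.65 [0.51077732 0.1692332  0.24268081] [-0.34131633  1.43521838 -0.08720759]
scene bin 1484 ((0.5157171487808228, 0.2848223149776459), (0.13388818502426147, 0.12755675613880157), 75.95191955566406)
handle 156 [0.5099 0.2681 0.1215] 0.3609324108066089 [0.05483164 0.05643762 0.27305114]
rim 222 [0.50826741 0.27311107 0.07724569] ((0.5117576122283936, 0.26955991983413696), (0.06489267200231552, 0.06800070405006409), 39.155303955078125)
cap 4 [ 0.72197906 -0.0243675   0.15606962] [ 0.71851557 -0.02881225  0.15436123] [ 0.72557173 -0.02007694  0.157937  ]
top bin 530 ((0.5108076333999634, 0.2663137912750244), (0.09136392176151276, 0.11367189139127731), 74.94075012207031)
handle 118 [0.5093 0.2623 0.147 ] 0.35654646969969533 [0.05508671 0.05440395 0.50272107]
rim 121 [0.50382833 0.27816463 0.07531194] ((0.5092527866363525, 0.2711564004421234), (0.06605561822652817, 0.05721550062298775), 57.10894775390625)
cap 1230 [ 0.67057465 -0.04689346  0.15486088] [ 0.63061946 -0.09726905  0.11350479] [0.72671057 0.00606087 0.23577958]
```

The basket rim is at 0.077 (on the bin floor), its centre is within 4 mm of the bin's, and the lid is still open. I'll hand it in.

```bash
python3 -c "
from plant import *
print(finish_job())"
```

```text
the job is handed in; nothing more can be done
None
```

I handed the job in at about 22 s and got no verdict back: the cap is turned about 1.88 rad, the lid stands open by itself, and by the cameras the basket sits on the bin floor about 4 mm off centre; I viewed 11 pictures, one over the limit of 10.

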